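Put the press mould away and clip the storage box shut

ROBOT

A 6-joint arm with a two-finger parallel gripper is mounted at the origin on a cart in front of the work surface, level with it; the furniture and walls round the work are solid. World frame = base frame: x ahead of the robot, y to its left, z up, the work surface at z = 0. Lengths are in mm, angles in degrees, forces in N, time in s.
With the tool pointing down it reaches from about 350 to 775 mm from the base axis. Payload 7.3 kg.
Tool frame: the origin (TCP) lies at the very end of the fingers, on their centre line; the grasp point (between the pads) lies 19 mm behind it (r.hold_point_z is the z of the grasp point in the tool frame, in mm); z points along the fingers, y is the line along which they close (so a half turn about z gives the same grasp; the last joint's range is limited). The gripper opens to 92 mm and grips with 3 to 60 N. Pads are 19 mm wide; open, the fingers measure 130 mm over their backs; the gripper's body (75 mm by 190 mm) begins 47 mm behind the grasp point.
Start: joints at [54.889, 19.595, 87.324, -0, 73.075, -8.365], TCP at [236.256, 468.858, 226.741] pointing down, gripper open.
Joint ranges: [-145.02, 145.02], [-44.19, 115.74], [2.07, 154.8], [-57.11, 237.11], [16.16, 152.29], [-177.93, 177.93]. Speed limits (degrees/s): [147.25, 147.25, 180, 180, 180, 180].

INTERFACE

Orientations are given as [roll, pitch, yaw] about the fixed x, y, z axes, in that order (R = Rz(yaw) Ry(pitch) Rx(roll)).
In Python, from station import r, viewer, job gives the robot as it stands.
- The arm moves only by the tool move_arm, never from a script. Its argument "series" is a list of rows, each a list of 5 numbers: the shift along the world's x, y, z normalised to -1 to 1, where 1 is 2.5 cm, then the turn about the world's z normalised to -1 to 1, where 1 is 6 degrees, then the opening, from 0 (shut) to 1 (fully open). A call has 1 to 12 rows; each row shifts and turns the commanded pose from where the row before left it; what a row does not reach is not made up. A row lasts 1/12 s, in which the tool goes at most 41.7 mm and 7.16 degrees, less where a joint would pass 70% of its speed; a pose out of reach is approached as far as the arm can. A call with a number of a shift or a turn outside -1 to 1 is refused whole. A call with a gripper value outside its range is refused whole. The fingers move at their own pace and stop on an object; the grip force is fixed at half the most. Time passes only in rows, so rows that do not move let the fingers close. It gives the time, the measured TCP pose, the force, the opening and the grip force at its end, in the units of the state.
- r.observe(): the state, without advancing time (a new reading comes with each control period).
- viewer.read_camera(name): name is "side" or "top" or "wrist"; returns (picture, depth): 480x640x3 uint8, red, green, blue; 480x640 float32, mm along the optical axis (not along the pixel's ray), 0 where there is no reading.
- viewer.camera_model(name): a dict with "mtx" (3x3 intrinsics, pixels), "extrinsics" (4x4, takes a point from camera to world coordinates). Camera axes: x right, y up, looking along -z (the intrinsics and any distortion apply to the point x, -y, -z); pixel columns grow to the right and rows downward; lengths in mm; the calibration is good to about 2 mm. A picture is of the moment at which its call begins: read the wrist's pose just before it. camera_model takes no time and is no camera call; for the wrist camera it gives the pose at the moment of the call.
- job.close_job(): hands the job in; it is judged then, once.
The state is a dict: "time": time; "joint_positions": joint angles; "qd": joint speeds; "effort": joint torques, N m; "tcp_pos": TCP position; "tcp_rot": TCP orientation; "contact_force": force on the tool from outside, world axes, zero at the start; "torque": the same for the moment, N m; "finger_gap": opening from 0.0 (shut) to 1.0 (fully open); "grasp_force": force on a finger pad.
Only numpy, scipy, OpenCV 4.12 (cv2) and the standard library are available. Lean on these libraries where they do the work, as an engineer would, in place of code of your own. Each camera call takes 0.05 s, during which the arm holds its last target. There are 200 camera calls.

TASK

Lay the plaster press mould from the open table into the empty half of the clear storage box, flat on its floor beside the mould already there. Then push the lid fully shut and fold its three clips (front, left, right) down one after the other until each has snapped home against the box, so that the moulds stay dry and free of dust. Do not knock over the slip bottle or the water cup.

Things in the scene. Friction and masses are not known exactly. Their poses are not given: they have to be found in the camera images.
- box: clear plastic storage tub, 126 x 196 mm outside and 70 mm high, walls 4 mm, standing firmly (it does not slide). Origin at the centre of its underside; its x axis points to the lid's hinge side (away from the robot), y to its left, z up. Inner floor 5 mm above the origin, 118 x 188 mm. One mould lies in its left (+y) half.
- bay (a point): centre of the empty right-hand half of the tub's inner floor, 46 mm to -y of the box's centre; inner walls at 59 mm in x either way and 48 mm in -y; the other mould is about 54 mm away in +y
- lid (a joint): grey lid, 135 mm deep, 208 mm wide, hinged on the tub's rear (+x) rim. 0 = shut, grows as it opens (1.57 = upright, at most 1.95). The stiff hinge (0.22 N m, about 2 to 3 N at the free edge) holds it wherever it is left.
- lid_hinge (a point): middle of the lid's hinge axis: in the box frame at x = +66 mm, z = 72 mm, axis along the box's y
- lid_edge (a point): middle of the lid's free edge, on its outer (upper) face: 135 mm from the hinge axis and 5 mm off the plane through it. The front clip takes up 45 mm of this edge to either side; the 59 mm beyond it at each end are bare.
- clip_front (a joint): front clip: a flap 90 mm wide, 42 mm long, 5 mm thick, hinged on the lid's front rim. 0 = snapped home, hanging down against the tub's -x side; grows as it swings out and up (1.57 = in the lid's plane; at most 2.1). Stays where left (1 N at the lip moves it); at about 0.2 to 0.1 rad its window rides over the tub's lug (6 N pushed in at the lip), then it snaps to 0; short of that it has not caught.
- clip_left (a joint): left clip: a flap 72 mm wide, 42 mm long, 5 mm thick, hinged on the lid's left rim. 0 = snapped home, hanging down against the tub's +y side; grows as it swings out and up (1.57 = in the lid's plane; at most 2.1). Stays where left (1 N at the lip moves it); at about 0.2 to 0.1 rad its window rides over the tub's lug (6 N pushed in at the lip), then it snaps to 0; short of that it has not caught.
- clip_right (a joint): right clip: a flap 72 mm wide, 42 mm long, 5 mm thick, hinged on the lid's right rim. 0 = snapped home, hanging down against the tub's -y side; grows as it swings out and up (1.57 = in the lid's plane; at most 2.1). Stays where left (1 N at the lip moves it); at about 0.2 to 0.1 rad its window rides over the tub's lug (6 N pushed in at the lip), then it snaps to 0; short of that it has not caught.
- clip_front_axis (a point): middle of the front clip's hinge axis, on the lid's front rim; 72 mm above the table when the lid is shut, 73 mm from the box's centre in -x
- clip_left_axis (a point): middle of the left clip's hinge axis, on the lid's left rim; 72 mm above the table when the lid is shut, 108 mm from the box's centre in +y
- clip_right_axis (a point): middle of the right clip's hinge axis, on the lid's right rim; 72 mm above the table when the lid is shut, 108 mm from the box's centre in -y
- clip_front_lip (a point): middle of the front clip's free end, 42 mm from its hinge axis; a 9 mm finger lip points outward there
- clip_left_lip (a point): the same point of the left clip
- clip_right_lip (a point): the same point of the right clip
- mould: small rectangular plaster press mould with a relief in its top, lying on the open table at the front right; 61 mm (its x) x 76 mm (its y) x 28 mm high, about 0.2 kg, a solid block. Origin at the centre of its underside.
- mould_in: a like mould, 59 x 74 x 27 mm, lying in the left half of the tub; it stays there. Origin at the centre of its underside.
- slip_bottle: white squeeze bottle with a red nozzle, 58 mm wide, 137 mm high, standing at the back right; bystander. Origin at the centre of its underside, z up along it.
- water_cup: white round cup, 69 mm wide, 64 mm high, standing to the left of the box; bystander. Origin at the centre of its underside.

How it is judged (in metres and radians):
On the way, in this order (a step that is already met when the one before it is completed fails the run):
1. the mould lies flat on the floor of the box's empty half, let go, with the lid still open (z of mould in the frame of box between 0 and 0.012 m and x of mould in the frame of box between -0.035 and 0.035 m and y of mould in the frame of box between -0.075 and -0.005 m and angle between mould's own z axis and vertical below 0.1 rad and value of joint lid above 0.8 rad and contact force between the fingers and mould below 0.2 N), for 0.1 s.
2. the lid is shut, none of its clips snapped home yet (value of joint lid below 0.06 rad and value of joint each of clip_front, clip_left, clip_right above 0.12 rad), for 0.1 s.
At the end, for the whole second after the job is handed in: Both moulds lie flat on the box's floor, each in its own half (within 12 mm of height, 0.1 rad of level), the lid is shut to within 0.04 rad and all three clips are snapped home to within 0.07 rad; everything is let go and at rest (z of mould in the frame of box between 0 and 0.012 m and x of mould in the frame of box between -0.035 and 0.035 m and y of mould in the frame of box between -0.075 and -0.005 m and angle between each of mould, mould_in's own z axis and vertical below 0.1 rad and z of mould_in in the frame of box between 0 and 0.012 m and x of mould_in in the frame of box between -0.035 and 0.035 m and y of mould_in in the frame of box between 0.005 and 0.075 m and value of joint lid below 0.04 rad and value of joint each of clip_front, clip_left, clip_right below 0.07 rad and linear speed of mould below 0.02 m/s); the robot touches nothing.
It fails at once if the slip bottle is knocked over (angle between slip_bottle's own z axis and vertical above 0.5 rad).
It fails at once if the water cup is knocked over (angle between water_cup's own z axis and vertical above 0.5 rad).
It also fails if it takes over 72 s, if anything falls off the work surface, if the arm or the gripper's body presses on something with over 40 N, if the wrist force passes 120 N, or if a joint passes its speed limit or range.

## Working session

There is one attempt and no reset: what is moved stays moved. The work goes in short steps, Python scripts to look and compute and a tool call to move; the robot and the scene stay as the last step left them, time stands still between calls to the robot, and variables do not carry over. Pictures are saved under pics/ and viewed, at most 10 in all, crops included, and the job is handed in when it is done.

Besides the shell and the picture viewer there is one more tool, called as name(argument=value, ...), one argument or row to a line, values as JSON. move_arm: Moves the arm, as the interface text tells. Scaled input: -1 to 1 covers 2.5 cm each way for a shift and 6 degrees each way for a turn. Its arguments: {"type":"object","properties":{"series":{"type":"array","items":{"type":"array","items":{"type":"number","minimum":-1,"maximum":1}}}},"required":["series"]}

```bash
mkdir -p pics; cat > h.py <<'E'
import numpy as np, cv2
from station import r, viewer, job
def cloud(n):
    im,d=viewer.read_camera(n); m=viewer.camera_model(n)
    K=np.array(m["mtx"]);T=np.array(m["extrinsics"])
    v,u=np.mgrid[:480,:640]
    p=np.stack([(u-K[0,2])/K[0,0]*d,-(v-K[1,2])/K[1,1]*d,-d],-1)
    w=p@T[:3,:3].T+T[:3,3]; w[d==0]=np.nan
    return im,d,w
def save(n,im): cv2.imwrite(f"pics/{n}.png",im[:,:,::-1])
E
python3 - <<'E'
from h import *
print(r.observe())
for n in("top","side"):
    im,d,w=cloud(n); save(n+"0",im); np.save(n+"0.npy",w)
    print(n,viewer.camera_model(n))
E
```

```text
{'time': 0.0, 'joint_positions': array([ 5.48900967e+01,  1.96364606e+01,  8.73758334e+01,  1.13310673e-04,
        7.30753670e+01, -8.36353769e+00]), 'qd': array([ 0.00802486, -0.0146986 , -0.01812034,  0.03356449,  0.13237653,
        0.08883203]), 'effort': array([-4.98606787e-04, -4.31236053e+01, -2.44220442e+01,  7.19049876e-02,
        5.59838698e-02, -1.03943676e-04]), 'tcp_pos': array([236.00560035, 468.515386  , 226.05325963]), 'tcp_rot': array([-1.79913287e+02, -1.28577821e-02,  1.53253592e+02]), 'contact_force': array([-0.38151468, -0.09724618,  0.18258477]), 'torque': array([-0.04741957, -0.00195411, -0.03875306]), 'grasp_force': 0.0, 'finger_gap': 1.003886094194196}
top {'mtx': array([[462.82139436,   0.        , 325.09884467],
       [  0.        , 462.82139436, 246.03609767],
       [  0.        ,   0.        ,   1.        ]]), 'extrinsics': array([[ 8.58086885e-03,  9.81028304e-01, -1.93674561e-01,
         3.34973314e+02],
       [-9.99961693e-01,  8.08391083e-03, -3.35611864e-03,
         1.26117580e+02],
       [-1.72679949e-03,  1.93695941e-01,  9.81060090e-01,
         1.14242616e+03],
       [ 0.00000000e+00,  0.00000000e+00,  0.00000000e+00,
         1.00000000e+00]])}
side {'mtx': array([[481.68172875,   0.        , 322.60673636],
       [  0.        , 481.68172875, 248.81682838],
       [  0.        ,   0.        ,   1.        ]]), 'extrinsics': array([[ 9.99040634e-01, -2.14645145e-02,  3.81717907e-02,
         5.78530332e+02],
       [ 4.37239450e-02,  5.37763768e-01, -8.41961012e-01,
        -6.75982490e+02],
       [-2.45512160e-03,  8.42822285e-01,  5.38186369e-01,
         5.77767831e+02],
       [ 0.00000000e+00,  0.00000000e+00,  0.00000000e+00,
         1.00000000e+00]])}
```

View pics/top0.png

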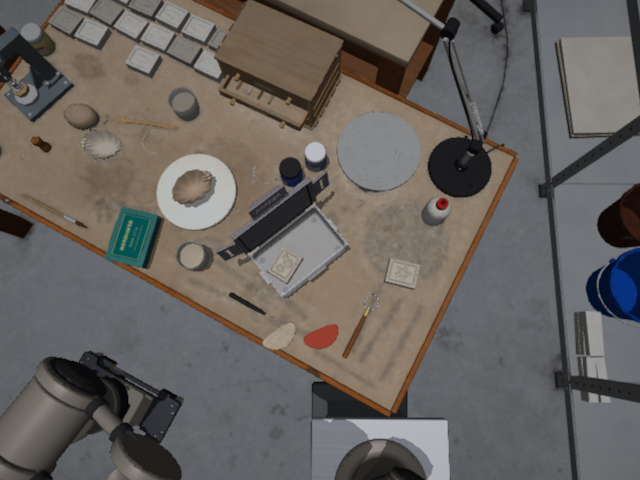

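View pics/side0.png

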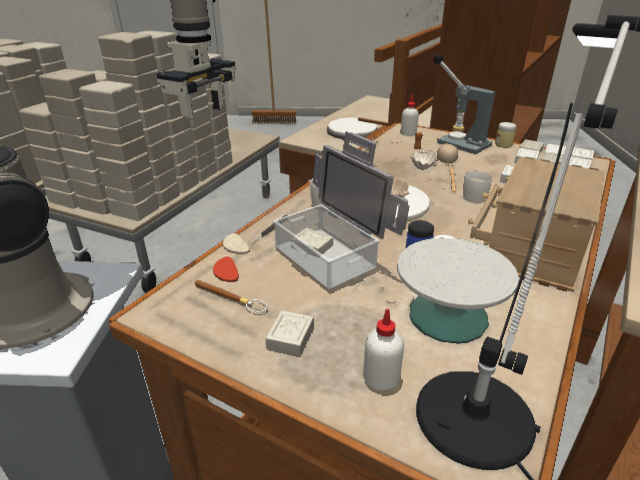

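The top view shows the box at about (300,250) px, its open lid on the upper-left side, `mould_in` at (285,265), the free mould at (402,273), the bottle at (436,210) and the cup at (193,255). The side view agrees: the lid is upright and the clips are folded outwards.

```bash
python3 - <<'E'
from h import *
w=np.load("top0.npy"); im=cv2.imread("pics/top0.png")
def rect(p,name):
    (c,s,a)=cv2.minAreaRect(p[:,:2].astype(np.float32)); print(name,len(p),np.round(c,1),np.round(s,1),round(a,1),"z",np.round(np.nanpercentile(p[:,2],[5,50,95]),1))
def sel(u0,u1,v0,v1,z0,z1):
    q=w[v0:v1,u0:u1].reshape(-1,3); return q[(q[:,2]>z0)&(q[:,2]<z1)]
rect(sel(380,428,255,292,20,40),"mould")
rect(sel(262,306,243,287,22,45),"mould_in")
rect(sel(175,212,238,275,50,75),"cup")
rect(sel(415,460,190,230,60,200),"bottle")
b=sel(240,352,200,300,62,76); rect(b,"rim")
for z0 in range(70,260,20):
    q=sel(215,335,170,265,z0,z0+20)
    if len(q)>5: print(z0,len(q),np.round(q.mean(0)),np.round(q.min(0)),np.round(q.max(0)))
S=np.load("side0.npy")
m=(S[...,2]>76)&(S[...,2]<260)&(np.abs(S[...,0]-560)<180)&(np.abs(S[...,1]-190)<200)
q=S[m]; print("side lid pts",len(q)); np.save("sl.npy",q)
print(np.round(q[::max(1,len(q)//30)]))
big=cv2.resize(im[160:310,170:370],(800,600),interpolation=cv2.INTER_CUBIC); cv2.imwrite("pics/crop.png",big)
E
```

```text
mould 749 [489.9 -58.9] [74.8 60.6] 76.3 z [21.3 25.  29.4]
mould_in 785 [507.4 231.8] [114.9  95.7] 9.1 z [24.9 29.5 34.7]
cup 209 [524.  448.6] [68.9 67.3] 45.7 z [51.4 62.1 67.2]
bottle 473 [ 640.  -140.7] [56.2 54. ] 80.3 z [ 68.8  85.5 118.2]
rim 798 [538.3 193.1] [132.8 201.5] 39.4 z [65.2 70.8 74.8]
70 632 [604. 220.  78.] [502. 109.  70.] [735. 313.  90.]
90 313 [591. 236. 101.] [505. 126.  90.] [685. 354. 110.]
110 426 [591. 240. 120.] [504. 122. 110.] [690. 358. 130.]
130 417 [594. 241. 140.] [506. 124. 130.] [691. 359. 150.]
150 470 [596. 241. 160.] [508. 127. 150.] [699. 364. 170.]
170 377 [597. 244. 177.] [509. 127. 170.] [695. 362. 190.]
190 449 [598. 243. 206.] [529. 158. 190.] [669. 324. 210.]
210 263 [600. 243. 219.] [542. 162. 210.] [663. 317. 230.]
230 194 [604. 247. 242.] [574. 212. 230.] [632. 284. 250.]
250 204 [608. 250. 252.] [577. 213. 250.] [636. 283. 257.]
side lid pts 6901
[[581. 282. 252.]
 [584. 272. 230.]
 [533. 317. 197.]
 [595. 253. 214.]
 [589. 262. 202.]
 [585. 269. 190.]
 [577. 274. 178.]
 [528. 327. 146.]
 [573. 276. 162.]
 [564. 283. 151.]
 [540. 309. 132.]
 [515. 343. 109.]
 [669. 164. 190.]
 [537. 308. 111.]
 [567. 275. 120.]
 [591. 248. 126.]
 [576. 262. 112.]
 [533. 306.  82.]
 [658. 166. 151.]
 [637. 191. 131.]
 [634. 198. 120.]
 [658. 153. 138.]
 [590. 233.  84.]
 [689. 130. 136.]
 [629. 195.  87.]
 [642. 174.  87.]
 [737.  81. 111.]
 [736.  48. 113.]
 [718.  28. 111.]
 [726.   8. 112.]
 [675.  -9. 106.]]
```

View pics/crop.png

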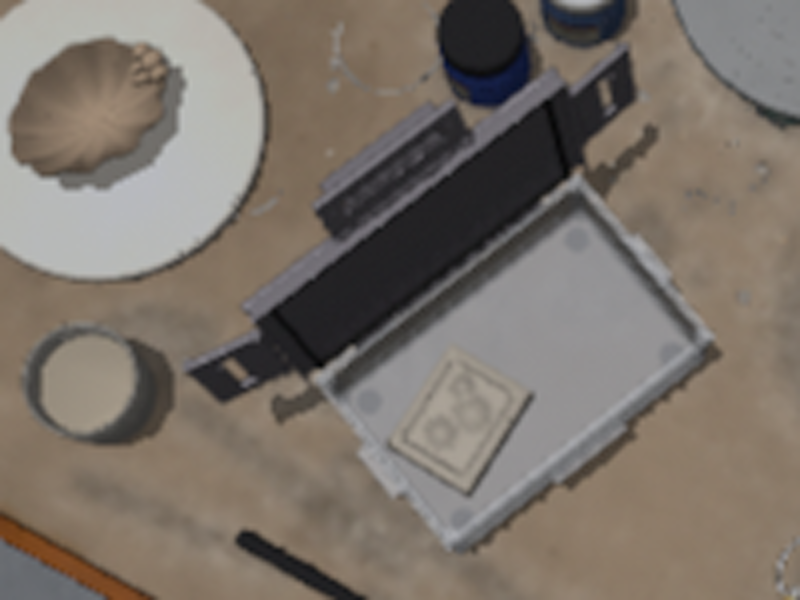

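The crop shows the tub's rim corners at crop px (578,180), (712,338), (455,548) and (325,375). The left and right clips lie roughly in the lid plane, and `mould_in` is slightly turned.

```bash
python3 - <<'E'
from h import *
m=viewer.camera_model("top");K=m["mtx"];T=m["extrinsics"]
def up(u,v,z):
    d=T[:3,:3]@np.array([(u-K[0,2])/K[0,0],-(v-K[1,2])/K[1,1],-1]); o=T[:3,3]; return (o+d*(z-o[2])/d[2])[:2]
C=np.array([up(u/4+170,v/4+160,70) for u,v in[(578,180),(712,338),(455,548),(325,375)]])
print(C.round(),"c",C.mean(0).round(1))
yv=(C[3]-C[0]+C[2]-C[1])/2; xv=(C[0]-C[1]+C[3]-C[2])/2
print("len",np.linalg.norm(xv),np.linalg.norm(yv),"yaw",np.degrees(np.arctan2(xv[1],xv[0])),np.degrees(np.arctan2(yv[1],yv[0]))-90)
M=np.array([up(u/4+170,v/4+160,32) for u,v in[(455,347),(533,398),(468,493),(388,440)]])
c=C.mean(0);a=np.radians(39.4);R=np.array([[np.cos(a),np.sin(a)],[-np.sin(a),np.cos(a)]])
print("mould_in box frame",((M-c)@R.T).round(1))
for n in("top0","side0"):
    w=np.load(n+".npy").reshape(-1,3); w=w[np.isfinite(w).all(1)]
    b=(w[:,:2]-c)@R.T; k=(np.abs(b[:,1])<160)&(np.abs(b[:,0]-80)<60)&(w[:,2]>80)&(w[:,2]<265)
    for y0 in(-160,-130,-108,-40,40,108,130):
        for z0 in range(80,260,30):
            s=k&(b[:,1]>y0)&(b[:,1]<y0+25)&(w[:,2]>z0)&(w[:,2]<z0+30)
            if s.sum()>8: print(n,y0,z0,s.sum(),np.percentile(b[s,0],[5,50,95]).round(),np.percentile(b[s,1],[0,100]).round(),w[s,2].max().round())
E
```

```text
[[647. 156.]
 [551.  76.]
 [426. 224.]
 [527. 304.]] c [537.6 189.9]
len 126.8214364676613 192.24015683273328 yaw 38.99334574964716 39.64764821247516
mould_in box frame [[ 36.9  22.9]
 [-17.9   5.4]
 [-38.7  71.8]
 [ 17.1  89.7]]
top0 -160 110 26 [72. 74. 76.] [-147. -135.] 139.0
top0 -160 140 28 [75. 77. 87.] [-148. -136.] 170.0
top0 -160 170 14 [79. 81. 83.] [-147. -136.] 176.0
top0 -130 80 9 [69. 70. 72.] [-128. -106.] 110.0
top0 -130 110 43 [70. 72. 74.] [-129. -105.] 140.0
top0 -130 140 43 [73. 76. 78.] [-129. -106.] 169.0
top0 -130 170 30 [77. 79. 82.] [-129. -106.] 177.0
top0 -108 80 43 [63. 69. 72.] [-106.  -83.] 110.0
top0 -108 110 53 [66. 72. 76.] [-107.  -84.] 138.0
top0 -108 140 58 [70. 75. 79.] [-108.  -83.] 170.0
top0 -108 170 42 [73. 78. 81.] [-108.  -83.] 198.0
top0 -108 200 51 [75. 81. 87.] [-102.  -83.] 211.0
top0 -40 80 63 [65. 70. 72.] [-40. -15.] 110.0
top0 -40 110 51 [72. 74. 75.] [-40. -16.] 139.0
top0 -40 140 61 [75. 77. 79.] [-39. -15.] 170.0
top0 -40 170 37 [78. 80. 81.] [-40. -15.] 199.0
top0 -40 200 93 [76. 82. 85.] [-40. -15.] 230.0
top0 -40 230 111 [85. 
[... 1480 characters left out ...]
5 [80. 86. 89.] [-40. -15.] 230.0
side0 -40 230 95 [88. 91. 99.] [-40. -15.] 253.0
side0 40 80 98 [70. 74. 76.] [40. 65.] 110.0
side0 40 110 101 [75. 78. 80.] [40. 65.] 140.0
side0 40 140 103 [79. 81. 84.] [41. 65.] 170.0
side0 40 170 103 [81. 84. 87.] [40. 65.] 199.0
side0 40 200 40 [79. 85. 89.] [40. 65.] 230.0
side0 40 230 9 [89. 91. 94.] [41. 45.] 252.0
side0 108 80 10 [74. 78. 80.] [111. 133.] 109.0
side0 108 110 50 [76. 79. 84.] [110. 133.] 139.0
side0 108 140 54 [79. 82. 87.] [111. 133.] 170.0
side0 108 170 12 [83. 85. 89.] [112. 131.] 175.0
side0 130 110 48 [81. 83. 87.] [130. 149.] 139.0
side0 130 140 50 [83. 87. 89.] [130. 149.] 170.0
side0 130 170 9 [87. 89. 91.] [131. 146.] 175.0
```

move_arm(
  series=[
    [0.4,-1,0,-0.6,1],
    [0.4,-1,0,-0.6,1],
    [0.4,-1,0,-0.6,1],
    [0.4,-1,0,-0.6,1],
    [0.4,-1,0,-0.6,1],
    [0.4,-1,0,-0.6,1],
    [0.4,-1,0,-0.6,1],
    [0.4,-1,0,-0.6,1],
    [0.4,-1,0,-0.6,1],
    [0.4,-1,0,-0.6,1],
    [0.4,-1,0,-0.6,1],
    [0.4,-1,0,-0.6,1],
  ],
)

```text
time: 1.1
tcp_pos: [356.3, 167.6, 226.6]
tcp_rot: [-180.0, -0.0, 109.9]
contact_force: [0.3, 0.3, -0.1]
finger_gap: 1.0
grasp_force: 0.0
```

move_arm(
  series=[
    [0.5,-1,-0.3,-0.6,1],
    [0.5,-1,-0.3,-0.6,1],
    [0.5,-1,-0.3,-0.6,1],
    [0.5,-1,-0.3,-0.6,1],
    [0.5,-1,-0.3,-0.6,1],
    [0.5,-1,-0.3,-0.6,1],
    [0.5,-1,-0.3,-0.6,1],
    [0.5,-1,-0.3,-0.6,1],
    [0.5,-1,-0.3,-0.6,1],
    [0.5,0,0,-0.2,1],
    [0,0,0,0,1],
    [0,0,0,0,1],
  ],
)

```text
time: 2.1
tcp_pos: [480.8, -56.1, 158.7]
tcp_rot: [-179.9, -0.0, 76.5]
contact_force: [-0.8, 0.1, 0.5]
finger_gap: 1.002
grasp_force: 0.0
```

```bash
python3 - <<'E'
from h import *
print(r.observe()["tcp_pos"],r.observe()["tcp_rot"])
im,d,w=cloud("wrist"); save("w1",im)
q=w.reshape(-1,3); k=(q[:,2]>20)&(q[:,2]<34)&(abs(q[:,0]-490)<70)&(abs(q[:,1]+59)<70); q=q[k]
c,s,a=cv2.minAreaRect(q[:,:2].astype(np.float32)); print(len(q),c,s,a,np.percentile(q[:,2],[5,50,95]))
E
```

```text
[480.84711594 -56.07073518 158.7181798 ] [-1.79918289e+02 -8.57708728e-03  7.64853790e+01]
7395 (491.41943359375, -58.32041931152344) (76.12966918945312, 60.24081802368164) 75.75363159179688 [22.05169735 24.58290804 27.08909113]
```

View pics/w1.png

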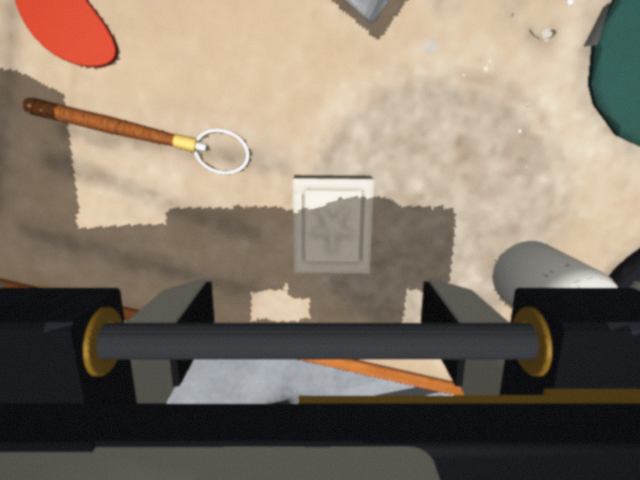

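The mould sits square between the fingers at wrist px (333,225), so the yaw is right. I'm going down to grip its upper part.

move_arm(
  series=[
    [0.4,-0.1,-1,0,1],
    [0,0,-1,0,1],
    [0,0,-1,0,1],
    [0,0,-1,0,1],
    [0,0,-1,0,1],
    [0,0,-0.72,0,1],
    [0,0,0,0,1],
    [0,0,0,0,0.5],
    [0,0,0,0,0.5],
    [0,0,0,0,0.5],
    [0,0,0,0,0.5],
    [0,0,0,0,0.5],
  ],
)

```text
time: 3.15
tcp_pos: [491.8, -58.7, 17.3]
tcp_rot: [179.9, 0.0, 76.5]
contact_force: [0.9, 0.5, -0.1]
finger_gap: 0.689
grasp_force: 0.0
```

move_arm(
  series=[
    [0,0,-0.16,0,0.72],
    [0,0,0,0,0.5],
    [0,0,0,0,0.4],
    [0,0,0,0,0.4],
    [0,0,0,0,0.4],
    [0,0,0.5,0,0.4],
    [0,0,1,0,0.4],
    [0,0,1,0,0.4],
  ],
)

```text
time: 3.82
tcp_pos: [490.1, -58.4, 74.5]
tcp_rot: [-179.8, -0.0, 76.5]
contact_force: [0.9, -0.7, -2.0]
finger_gap: 0.663
grasp_force: 30.0
```

move_arm(
  series=[
    [0,0.9,0.7,-0.9,0.4],
    [0,0.9,0.7,-0.9,0.4],
    [0,0.9,0.7,-0.9,0.4],
    [0.4,0.9,0.1,-0.9,0.4],
    [0.4,0.9,0,-0.9,0.4],
    [0.4,0.9,0,-0.9,0.4],
    [0.5,0.9,0,-0.77,0.4],
    [0.5,0.9,0,0,0.4],
    [0.5,0.9,0,0,0.4],
    [0.5,1,0,0,0.4],
    [0,0,0,0,0.4],
    [0,0,0,0,0.4],
  ],
)

```text
time: 4.82
tcp_pos: [570.9, 169.9, 128.9]
tcp_rot: [-180.0, 0.1, 39.6]
contact_force: [0.2, 0.1, -1.5]
finger_gap: 0.663
grasp_force: 30.0
```

```bash
python3 - <<'E'
from h import *
print(r.observe()["tcp_pos"],r.observe()["tcp_rot"],r.observe()["finger_gap"])
im,d,w=cloud("wrist"); save("w2",im); np.save("w2.npy",w)
E
```

```text
[570.87956335 169.86272139 128.91619783] [-1.79970781e+02  7.65002027e-02  3.95656838e+01] 0.6631457990907355
```

View pics/w2.png

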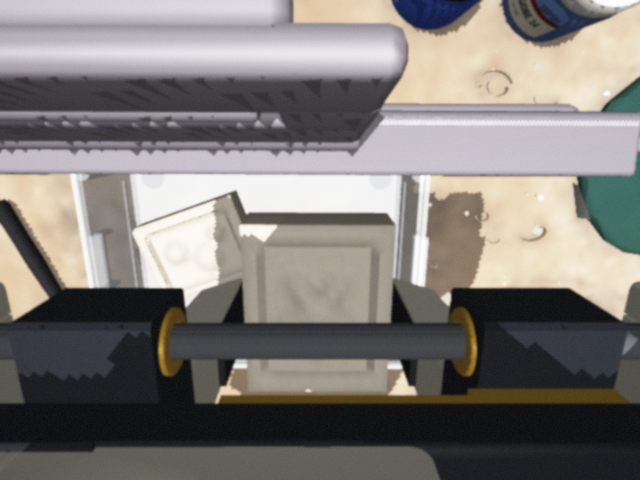

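The mould is held level over the right half. The right tub wall shows at px x≈405–425, `mould_in` at (190,240) and the lid above, so next I check the walls and the camera clearance in numbers.

```bash
python3 - <<'E'
from h import *
m=viewer.camera_model("wrist");K=m["mtx"];T=m["extrinsics"]
c=np.array([538,191.]);a=np.radians(39.4);R=np.array([[np.cos(a),np.sin(a)],[-np.sin(a),np.cos(a)]])
print("cam box",(R@(T[:2,3]-c)).round(),T[2,3].round(), "tcp box",(R@(r.observe()["tcp_pos"][:2]-c)).round(1))
w=np.load("w2.npy"); b=(w[...,:2]-c)@R.T
for row in(190,230,270):
    for u in list(range(70,140,6))+list(range(396,436,4)):
        print(row,u,b[row,u].round(),w[row,u,2].round(),end=" | ")
    print()
for u,v in((238,193),(245,260),(136,232)): print("min",b[v,u].round(1),w[v,u,2].round())
# lid inner-face top edge in view
for u,v in((200,30),(200,80),(200,160),(450,140),(250,10)): print("lid",b[v,u].round(1),w[v,u,2].round())
E
```

```text
cam box [ 84. -37.] 287.0 tcp box [ 11.1 -37.8]
190 70 [ 40. 145.] 0.0 | 190 76 [51. 98.] 69.0 | 190 82 [51. 95.] 70.0 | 190 88 [50. 94.] 65.0 | 190 94 [49. 94.] 59.0 | 190 100 [48. 95.] 52.0 | 190 106 [47. 94.] 46.0 | 190 112 [46. 94.] 39.0 | 190 118 [45. 94.] 31.0 | 190 124 [44. 94.] 23.0 | 190 130 [42. 94.] 15.0 | 190 136 [41. 94.] 6.0 | 190 396 [ 42. -94.] 6.0 | 190 400 [ 44. -94.] 20.0 | 190 404 [ 45. -94.] 31.0 | 190 408 [ 47. -94.] 42.0 | 190 412 [ 49. -94.] 53.0 | 190 416 [ 50. -94.] 64.0 | 190 420 [ 51. -94.] 69.0 | 190 424 [ 51. -96.] 71.0 | 190 428 [ 51. -99.] 70.0 | 190 432 [  41. -122.] -1.0 | 
230 70 [ 10. 151.] 0.0 | 230 76 [ 10. 145.] 1.0 | 230 82 [27. 99.] 69.0 | 230 88 [28. 95.] 70.0 | 230 94 [26. 94.] 65.0 | 230 100 [25. 94.] 60.0 | 230 106 [23. 94.] 52.0 | 230 112 [21. 94.] 45.0 | 230 118 [20. 94.] 39.0 | 230 124 [18. 94.] 30.0 | 230 130 [16. 94.] 23.0 | 230 136 [nan nan] nan | 230 396 [ 14. -94.] 14.0 | 230 400 [ 17. -94.] 27.0 | 230 404 [ 20. -94.] 39.0 | 230 408 [ 23. -93.] 52.0 | 230 412 [ 26. -94.] 60.0 | 230 416 [ 28. -94.] 69.0 | 230 420 [ 28. -96.] 71.0 | 230 424 [ 28. -98.] 69.0 | 230 428 [  11. -121.] 1.0 | 230 432 [  10. -124.] 0.0 | 
270 70 [-23. 156.] 0.0 | 270 76 [-23. 152.] -1.0 | 270 82 [-23. 147.] 0.0 | 270 88 [ 3. 99.] 69.0 | 270 94 [ 3. 95.] 70.0 | 270 100 [ 2. 94.] 66.0 | 270 106 [-1. 94.] 59.0 | 270 112 [-3. 94.] 53.0 | 270 118 [-6. 94.] 45.0 | 270 124 [-9. 94.] 37.0 | 270 130 [-11.  94.] 30.0 | 270 136 [-15.  94.] 21.0 | 270 396 [-14. -94.] 23.0 | 270 400 [-10. -94.] 34.0 | 270 404 [ -5. -94.] 48.0 | 270 408 [ -1. -94.] 57.0 | 270 412 [  2. -94.] 67.0 | 270 416 [  4. -95.] 70.0 | 270 420 [  4. -98.] 69.0 | 270 424 [  -3. -105.] 53.0 | 270 428 [ -22. -124.] 0.0 | 270 432 [ -22. -127.] -0.0 | 
min [38.8 20.9] 4.0
min [34.3 -8.5] 142.0
min [15.9 86.7] 30.0
lid [nan nan] nan
lid [nan nan] nan
lid [ 77.9 -13.2] 207.0
lid [ 81.8 -63.3] 207.0
lid [nan nan] nan
```

The box frame checks out: the inner walls are at y=±94. The wrist camera would come down onto the lid, so I'm backing off and turning the tool half a turn.

move_arm(
  series=[
    [-0.8,-0.7,0.6,0,0.4],
    [-0.8,-0.7,0.6,0,0.4],
    [-0.8,-0.7,0,1,0.4],
    [0,0,0,1,0.4],
    [0,0,0,1,0.4],
    [0,0,0,1,0.4],
    [0,0,0,1,0.4],
    [0,0,0,1,0.4],
    [0,0,0,1,0.4],
    [0,0,0,1,0.4],
    [0,0,0,1,0.4],
    [0,0,0,1,0.4],
  ],
)

```text
time: 5.87
tcp_pos: [510.5, 115.1, 159.7]
tcp_rot: [-180.0, 0.0, 99.6]
contact_force: [0.8, 0.3, -2.5]
finger_gap: 0.662
grasp_force: 30.0
```

move_arm(
  series=[
    [0,0,0,1,0.4],
    [0,0,0,1,0.4],
    [0,0,0,1,0.4],
    [0,0,0,1,0.4],
    [0,0,0,1,0.4],
    [0,0,0,1,0.4],
    [0,0,0,1,0.4],
    [0,0,0,1,0.4],
    [0,0,0,1,0.4],
    [0,0,0,1,0.4],
    [0,0,0,1,0.4],
    [0,0,0,1,0.4],
  ],
)

```text
time: 6.87
tcp_pos: [510.4, 115.1, 159.7]
tcp_rot: [-180.0, -0.0, 171.6]
contact_force: [-0.2, -1.7, -2.1]
finger_gap: 0.662
grasp_force: 30.0
```

move_arm(
  series=[
    [0,0,0,1,0.4],
    [0,0,0,1,0.4],
    [0,0,0,1,0.4],
    [0,0,0,1,0.4],
    [0,0,0,1,0.4],
    [0,0,0,1,0.4],
    [0,0,0,1,0.4],
    [0,0,0,0.9,0.4],
    [0.8,0.7,-0.8,0,0.4],
    [0.8,0.7,-0.8,0,0.4],
    [0.8,0.65,0,0,0.4],
    [0,0,0,0,0.4],
  ],
)

```text
time: 7.87
tcp_pos: [573.0, 168.5, 118.4]
tcp_rot: [180.0, 0.0, -141.2]
contact_force: [-0.2, -0.5, -1.7]
finger_gap: 0.661
grasp_force: 30.0
```

move_arm(
  series=[
    [0,0,-1,0,0.4],
    [0,0,-1,0,0.4],
    [0,0,-0.8,0,0.4],
    [0,0,-0.5,0,0.4],
    [0,0,0,0,0.4],
    [0,0,0,0,0.4],
  ],
)

```text
time: 8.37
tcp_pos: [570.5, 166.5, 37.3]
tcp_rot: [180.0, -0.1, -141.2]
contact_force: [0.2, 0.4, -1.5]
finger_gap: 0.66
grasp_force: 30.0
```

move_arm(
  series=[
    [-0.06,0.08,-0.1,0,0.4],
    [0,0,0,0,0.4],
    [0,0,0,0,0.72],
    [0,0,0,0,0.74],
    [0,0,0,0,0.74],
    [0,0,0,0,0.74],
  ],
)

```text
time: 8.87
tcp_pos: [570.1, 169.7, 35.3]
tcp_rot: [-180.0, 0.0, -141.2]
contact_force: [0.3, -0.4, 0.6]
finger_gap: 0.739
grasp_force: 0.0
```

move_arm(
  series=[
    [0,0,1,0,0.74],
    [0,0,1,0,0.74],
    [0,0,1,0,0.74],
    [0,0,1,0,0.74],
    [-0.8,-0.7,1,0,0.4],
    [-0.8,-0.7,0,0,0],
    [-0.8,-0.7,0,0,0],
    [-0.8,-0.7,0,0,0],
    [0,0,0,0,0],
  ],
)

```text
time: 9.62
tcp_pos: [486.3, 97.6, 159.9]
tcp_rot: [179.9, -0.2, -141.2]
contact_force: [0.2, -0.7, -0.3]
finger_gap: 0.425
grasp_force: 0.0
```

```bash
python3 - <<'E'
from h import *
print(r.observe()["tcp_pos"],r.observe()["tcp_rot"],r.observe()["finger_gap"])
im,d,w=cloud("top"); save("t3",im)
cv2.imwrite("pics/t3c.png",cv2.resize(im[160:310,170:370,::-1],(800,600),interpolation=cv2.INTER_CUBIC))
c=np.array([538,191.]);a=np.radians(39.4);R=np.array([[np.cos(a),np.sin(a)],[-np.sin(a),np.cos(a)]])
b=(w[...,:2]-c)@R.T
k=(abs(b[...,0])<57)&(b[...,1]>-92)&(b[...,1]<3)&(w[...,2]>22)&(w[...,2]<60)
p=np.c_[b[k],w[k][:,2]]; print(len(p),cv2.minAreaRect(p[:,:2].astype(np.float32)))
A=np.c_[p[:,:2],np.ones(len(p))]; print("plane",np.linalg.lstsq(A,p[:,2],rcond=None)[0], np.percentile(p[:,2],[5,50,95]))
E
```

```text
[486.34882867  97.63567457 159.94164326] [ 1.79939897e+02 -1.53132382e-01 -1.41233855e+02] 0.4251358454569238
91 ((13.95138168334961, -27.702919006347656), (72.74488830566406, 47.018516540527344), 44.73508071899414)
plane [ 1.31341011e-02 -5.80643952e-03  3.04577045e+01] [27.45094755 31.17274233 34.57954   ]
```

View pics/t3c.png

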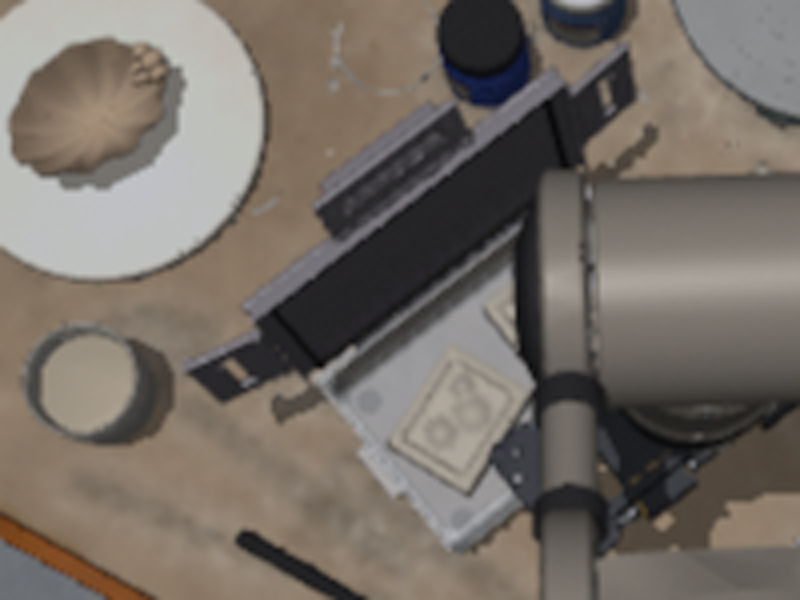

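The mould now lies flat in the right half: its top is at z≈31 with no slope. Next is the lid, and I'm computing the push arc from behind it, at y=-75 beside the front clip.

```bash
cat >> h.py <<'E'
def B(x,y): return np.array([538+.7727*x-.6347*y,191+.6347*x+.7727*y])
def toB(p): d=np.array(p[:2])-[538,191]; return np.array([.7727*d[0]+.6347*d[1],-.6347*d[0]+.7727*d[1]])
E
python3 - <<'E'
from h import *
prev=np.r_[B(125,-75),196]; 
def P(t,s=125):return np.array([66-s*np.cos(t)+5*np.sin(t)+9.5,72+s*np.sin(t)+5*np.cos(t)])
L=[(105,196),(88,196)]
for t in np.arange(1.5,-.01,-.125): L.append(tuple(P(t)))
for x,z in L:
    q=np.r_[B(x,-75),z]; print((x.__round__(),round(z)),((q-prev)/25).round(2)); prev=q
E
```

```text
(105, 196) [-0.62 -0.51  0.  ]
(88, 196) [-0.53 -0.43  0.  ]
(72, 197) [-0.51 -0.42  0.04]
(56, 196) [-0.48 -0.4  -0.06]
(41, 192) [-0.47 -0.39 -0.14]
(26, 187) [-0.45 -0.37 -0.21]
(12, 180) [-0.43 -0.35 -0.28]
(-1, 171) [-0.4  -0.33 -0.35]
(-13, 161) [-0.36 -0.3  -0.41]
(-23, 149) [-0.32 -0.26 -0.47]
(-32, 136) [-0.27 -0.22 -0.52]
(-39, 122) [-0.22 -0.18 -0.56]
(-44, 108) [-0.17 -0.14 -0.59]
(-48, 93) [-0.11 -0.09 -0.61]
(-50, 77) [-0.05 -0.04 -0.62]
```

move_arm(
  series=[
    [0.7,-0.04,0.95,0,0],
    [0.7,-0.04,0.95,0,0],
    [0.7,-0.04,0.95,0,0],
    [0.72,0.59,0,0,0],
    [0.72,0.59,0,0,0],
    [0.72,0.59,0,0,0],
    [0.72,0.59,0,0,0],
    [0.72,0.59,0,0,0],
    [0.72,0.59,0,0,0],
    [0.72,0.59,0,0,0],
    [0.72,0.59,0,0,0],
    [0,0,0,0,0],
  ],
)

```text
time: 10.67
tcp_pos: [688.5, 218.0, 228.9]
tcp_rot: [180.0, 0.1, -141.0]
contact_force: [0.9, 0.6, 0.1]
finger_gap: 0.003
grasp_force: 0.0
```

move_arm(
  series=[
    [0,0,-0.66,0,0],
    [0,0,-0.66,0,0],
    [-0.87,-0.71,0,0,0],
    [-0.53,-0.43,0,0,0],
    [-0.51,-0.42,0.04,0,0],
    [-0.48,-0.4,-0.06,0,0],
    [-0.47,-0.39,-0.14,0,0],
    [-0.45,-0.37,-0.21,0,0],
    [-0.43,-0.35,-0.28,0,0],
    [0,0,0,0,0],
  ],
)

```text
time: 11.5
tcp_pos: [590.8, 136.9, 180.9]
tcp_rot: [179.9, -0.1, -141.2]
contact_force: [0.9, -0.8, 0.3]
finger_gap: 0.003
grasp_force: 0.0
```

```bash
python3 - <<'E'
from h import *
print(r.observe()["contact_force"],toB(r.observe()["tcp_pos"]))
for n in("top","side"):
    im,d,w=cloud(n)
    b=np.stack([.7727*(w[...,0]-538)+.6347*(w[...,1]-191),-.6347*(w[...,0]-538)+.7727*(w[...,1]-191)],-1)
    for y0 in(0,50,80):
      k=(b[...,1]>y0)&(b[...,1]<y0+20)&(w[...,2]>82)&(w[...,2]<270)&(b[...,0]>-120)&(b[...,0]<110)
      p=np.c_[b[k][:,0],w[k][:,2]]
      if len(p): i=np.argsort(p[:,1]); print(n,y0,len(p),p[i[::max(1,len(i)//8)]].round().tolist())
E
```

```text
[ 0.88670171 -0.75493882  0.31862291] [  6.46302796 -75.37204745]
top 0 34 [[66.0, 85.0], [67.0, 88.0], [61.0, 91.0], [59.0, 92.0], [57.0, 97.0], [54.0, 98.0], [52.0, 103.0], [48.0, 109.0], [38.0, 124.0]]
top 50 271 [[66.0, 84.0], [55.0, 96.0], [44.0, 115.0], [29.0, 132.0], [17.0, 148.0], [8.0, 162.0], [-4.0, 178.0], [-17.0, 181.0], [-8.0, 185.0]]
top 80 270 [[66.0, 84.0], [52.0, 103.0], [38.0, 119.0], [33.0, 136.0], [18.0, 150.0], [5.0, 168.0], [-13.0, 178.0], [-6.0, 181.0], [-10.0, 185.0]]
side 0 362 [[64.0, 82.0], [31.0, 127.0], [-14.0, 179.0], [-30.0, 209.0], [-30.0, 223.0], [-11.0, 253.0], [-18.0, 258.0], [-9.0, 264.0], [-18.0, 270.0]]
side 50 96 [[63.0, 83.0], [53.0, 97.0], [41.0, 113.0], [28.0, 130.0], [19.0, 142.0], [11.0, 154.0], [-15.0, 178.0], [-14.0, 180.0]]
side 80 169 [[58.0, 82.0], [48.0, 97.0], [43.0, 111.0], [31.0, 122.0], [22.0, 134.0], [13.0, 146.0], [-1.0, 164.0], [-12.0, 180.0], [-9.0, 185.0]]
```

move_arm(
  series=[
    [-0.36,-0.3,-0.4,0,0],
    [-0.32,-0.27,-0.45,0,0],
    [-0.28,-0.23,-0.5,0,0],
    [-0.26,-0.21,-0.52,0,0],
    [-0.22,-0.18,-0.56,0,0],
    [-0.17,-0.14,-0.59,0,0],
    [-0.11,-0.09,-0.61,0,0],
    [0,0,-0.6,0,0],
    [0,0,-0.1,0,0],
    [0,0,0,0,0],
  ],
)

```text
time: 12.43
tcp_pos: [550.8, 102.6, 76.9]
tcp_rot: [-179.9, 0.1, -141.1]
contact_force: [-10.2, -2.9, 24.2]
finger_gap: 0.002
grasp_force: 12.0
```

The lid follows and is down. I'm lifting off and moving over the front clip, then checking the lid and clip angles.

move_arm(
  series=[
    [0,0,1,0,0],
    [0,0,1,0,0],
    [-1,0.16,0,0,0],
    [-1,0.16,0,0,0],
    [-1,0.16,0,0,0],
    [-1,0.16,0,0,0],
    [0,0,0,0,0],
    [0,0,0,0,0],
  ],
)

```text
time: 13.1
tcp_pos: [450.3, 119.1, 124.2]
tcp_rot: [-180.0, 0.1, -141.1]
contact_force: [0.6, -0.2, -0.6]
finger_gap: 0.006
grasp_force: 0.0
```

```bash
cat >> h.py <<'E'
def chk():
    o=r.observe(); print(o["time"],"tcp box",toB(o["tcp_pos"]).round(1),o["tcp_pos"].round(1),o["tcp_rot"].round(1),o["contact_force"].round(1))
    for n in("top","side"):
        im,d,w=cloud(n); save(n+"_%d"%(o["time"]*100),im)
        x=.7727*(w[...,0]-538)+.6347*(w[...,1]-191); y=-.6347*(w[...,0]-538)+.7727*(w[...,1]-191); z=w[...,2]
        for nm,u,v in(("F",-x-73,y),("L",y-108,x),("R",-y-108,x)):
            k=(abs(v)<30)&(u>-6)&(u<50)&(z>5)&(z<120)
            p=np.c_[u[k],z[k]]; 
            if len(p): i=np.argsort(p[:,1]); print(n,nm,len(p),p[i[::max(1,len(i)//7)]].round().tolist())
        k=(abs(x)<55)&(abs(y)>50)&(abs(y)<95)&(z>40)&(z<100)
        if k.sum()>20: print(n,"lid fit",np.linalg.lstsq(np.c_[x[k]-66,y[k],np.ones(k.sum())],z[k],rcond=None)[0].round(3),k.sum())
E
python3 -c "from h import *; chk()"
```

```text
13.1 tcp box [-1.133e+02  1.000e-01] [450.3 119.1 124.2] [-1.800e+02  1.000e-01 -1.411e+02] [ 0.6 -0.2 -0.6]
top F 8 [[34.0, 77.0], [32.0, 78.0], [35.0, 79.0], [31.0, 80.0], [41.0, 81.0], [39.0, 83.0], [39.0, 86.0], [38.0, 91.0]]
top L 498 [[25.0, 5.0], [-2.0, 76.0], [8.0, 78.0], [17.0, 79.0], [25.0, 81.0], [33.0, 83.0], [31.0, 86.0], [39.0, 96.0]]
top R 449 [[16.0, 7.0], [4.0, 75.0], [24.0, 76.0], [35.0, 77.0], [22.0, 78.0], [26.0, 79.0], [36.0, 81.0], [38.0, 88.0]]
top lid fit [4.0000e-03 2.0000e-03 7.9633e+01] 1374
side F 325 [[-5.0, 49.0], [-2.0, 75.0], [1.0, 76.0], [5.0, 77.0], [9.0, 77.0], [7.0, 78.0], [36.0, 82.0], [35.0, 86.0]]
side R 483 [[50.0, 6.0], [42.0, 75.0], [1.0, 76.0], [20.0, 76.0], [43.0, 77.0], [31.0, 78.0], [41.0, 80.0]]
side lid fit [-4.000e-03 -4.000e-03  7.852e+01] 1039
```

The lid is shut and the clips are still up at about 1.6–1.8 rad. I'm pressing the front clip down.

move_arm(
  series=[
    [0,0,-1,0,0],
    [0,0,-0.6,0,0],
    [0,0,-0.5,0,0],
    [0,0,-0.5,0,0],
    [0,0,-0.5,0,0],
    [0,0,-0.5,0,0],
    [0,0,-0.35,0,0],
    [0.16,0.13,0,0,0],
    [0.16,0.13,0,0,0],
    [0.16,0.13,0,0,0],
    [0,0,0,0,0],
  ],
)

```text
time: 14.12
tcp_pos: [463.1, 128.7, 25.2]
tcp_rot: [-180.0, 0.1, -141.1]
contact_force: [0.4, 0.2, 0.3]
finger_gap: 0.005
grasp_force: 0.1
```

move_arm(
  series=[
    [0.08,0.065,0,0,0],
    [0.08,0.065,0,0,0],
    [0.08,0.065,0,0,0],
    [0.08,0.065,0,0,0],
    [0,0,0,0,0],
  ],
)

```text
time: 14.53
tcp_pos: [468.3, 134.1, 24.3]
tcp_rot: [179.9, -0.2, -141.1]
contact_force: [-4.6, -4.1, -4.2]
finger_gap: 0.006
grasp_force: 2.7
```

move_arm(
  series=[
    [0.08,0.065,0,0,0],
    [0.08,0.065,0,0,0],
    [0.08,0.065,0,0,0],
    [0,0,0,0,0],
  ],
)

```text
time: 14.87
tcp_pos: [469.0, 135.4, 23.8]
tcp_rot: [179.8, -1.0, -141.0]
contact_force: [-17.7, -24.6, 9.5]
finger_gap: 0.007
grasp_force: 15.0
```

move_arm(
  series=[
    [-0.6,-0.5,0,0,0],
    [-0.6,-0.5,0,0,0],
    [0,0,1,0,0],
    [0,0,1,0,0],
    [0,0,1,-1,0],
    [0,0,1,-1,0],
    [0,0,0,-1,0],
    [0.93,-0.19,0,-1,0],
    [0.93,-0.19,0,-1,0],
    [0.93,-0.19,0,-1,0],
    [0.93,-0.19,0,-1,0],
    [0.93,-0.19,0,-1,0],
  ],
)

```text
time: 15.87
tcp_pos: [564.0, 90.8, 126.0]
tcp_rot: [179.9, 0.2, 170.5]
contact_force: [0.2, -0.3, 0.6]
finger_gap: 0.0
grasp_force: 0.0
```

move_arm(
  series=[
    [0.93,-0.19,0,-1,0],
    [0.93,-0.19,0,-1,0],
    [0.93,-0.19,0,-1,0],
    [0,0,0,-1,0],
    [0,0,0,-1,0],
    [0,0,0,-1,0],
    [0,0,0,-1,0],
    [0,0,0,0,0],
    [0,0,0,0,0],
  ],
)

```text
time: 16.62
tcp_pos: [632.3, 76.7, 125.5]
tcp_rot: [179.9, 0.1, 129.0]
contact_force: [0.4, 0.2, 0.8]
finger_gap: 0.006
grasp_force: 0.0
```

```bash
python3 -c "from h import *; chk()"; ls pics
```

```text
16.6167 tcp box [   0.3 -148.2] [632.3  76.7 125.5] [1.799e+02 1.000e-01 1.290e+02] [0.4 0.2 0.8]
top F 178 [[26.0, 5.0], [6.0, 35.0], [7.0, 39.0], [2.0, 47.0], [-3.0, 74.0], [3.0, 76.0], [2.0, 77.0], [-1.0, 80.0]]
top L 484 [[23.0, 5.0], [7.0, 76.0], [1.0, 78.0], [8.0, 79.0], [14.0, 81.0], [27.0, 83.0], [39.0, 86.0], [39.0, 97.0]]
top lid fit [6.0000e-03 3.0000e-03 7.9542e+01] 1238
side F 365 [[4.0, 32.0], [3.0, 35.0], [-2.0, 41.0], [-1.0, 47.0], [-2.0, 57.0], [-1.0, 65.0], [-2.0, 73.0], [-1.0, 78.0]]
side L 342 [[3.0, 74.0], [6.0, 77.0], [24.0, 78.0], [11.0, 80.0], [24.0, 81.0], [33.0, 83.0], [23.0, 86.0], [36.0, 91.0]]
side R 478 [[-5.0, 5.0], [43.0, 75.0], [5.0, 76.0], [15.0, 76.0], [34.0, 77.0], [-3.0, 78.0], [42.0, 80.0], [43.0, 86.0]]
side lid fit [-8.0000e-03 -0.0000e+00  7.8392e+01] 1115
crop.png
side0.png
side_1310.png
side_1661.png
t3.png
t3c.png
top0.png
top_1310.png
top_1661.png
w1.png
w2.png
```

The front flap hangs vertically (outward offset about -2 to 0 along its whole height), so it is home. Now the right clip.

move_arm(
  series=[
    [0,0,-1,0,0],
    [0,0,-0.6,0,0],
    [0,0,-0.5,0,0],
    [0,0,-0.5,0,0],
    [0,0,-0.5,0,0],
    [0,0,-0.5,0,0],
    [0,0,-0.35,0,0],
    [-0.13,0.16,0,0,0],
    [-0.13,0.16,0,0,0],
    [-0.13,0.16,0,0,0],
    [0,0,0,0,0],
  ],
)

```text
time: 17.63
tcp_pos: [621.7, 89.3, 26.6]
tcp_rot: [180.0, 0.0, 128.9]
contact_force: [0.1, 0.7, -1.0]
finger_gap: 0.006
grasp_force: 0.0
```

move_arm(
  series=[
    [-0.065,0.08,0,0,0],
    [-0.065,0.08,0,0,0],
    [-0.065,0.08,0,0,0],
    [-0.065,0.08,0,0,0],
    [0,0,0,0,0],
  ],
)

```text
time: 18.05
tcp_pos: [618.6, 93.3, 26.7]
tcp_rot: [179.8, 0.5, 128.9]
contact_force: [9.3, -14.2, -6.5]
finger_gap: 0.006
grasp_force: 8.6
```

move_arm(
  series=[
    [-0.04,0.05,0,0,0],
    [-0.04,0.05,0,0,0],
    [0,0,0,0,0],
  ],
)

```text
time: 18.3
tcp_pos: [618.3, 93.7, 26.8]
tcp_rot: [179.8, 0.7, 128.8]
contact_force: [15.1, -22.1, -10.0]
finger_gap: 0.004
grasp_force: 13.0
```

move_arm(
  series=[
    [0.38,-0.47,0,0,0],
    [0.38,-0.47,0,0,0],
    [0,0,1,0,0],
    [0,0,1,0,0],
    [0,0,1,0,0],
    [0,0,1,0,0],
    [-0.64,0.78,0,0,0],
    [-0.64,0.78,0,0,0],
    [-0.64,0.78,0,0,0],
    [-0.64,0.78,0,0,0],
    [-0.64,0.78,0,0,0],
    [-0.64,0.78,0,0,0],
  ],
)

```text
time: 19.3
tcp_pos: [535.3, 193.8, 126.6]
tcp_rot: [180.0, -0.0, 128.8]
contact_force: [0.0, 0.9, 0.2]
finger_gap: 0.009
grasp_force: 0.0
```

move_arm(
  series=[
    [-0.64,0.78,0,0,0],
    [-0.64,0.78,0,0,0],
    [-0.64,0.78,0,0,0],
    [-0.64,0.78,0,0,0],
    [-0.64,0.78,0,0,0],
    [-0.5,0.6,0,0,0],
    [0,0,0,0,0],
    [0,0,0,0,0],
  ],
)

```text
time: 19.97
tcp_pos: [443.3, 305.8, 126.5]
tcp_rot: [180.0, -0.0, 129.0]
contact_force: [0.6, 0.3, 0.3]
finger_gap: 0.005
grasp_force: 0.0
```

```bash
python3 -c "from h import *; chk()"
```

```text
19.9667 tcp box [ -0.3 148.8] [443.3 305.8 126.5] [180.  -0. 129.] [0.6 0.3 0.3]
top F 218 [[31.0, 5.0], [5.0, 34.0], [4.0, 37.0], [1.0, 46.0], [2.0, 73.0], [-3.0, 75.0], [-3.0, 77.0], [-5.0, 82.0]]
top L 158 [[19.0, 5.0], [9.0, 75.0], [-1.0, 76.0], [-1.0, 77.0], [14.0, 78.0], [3.0, 79.0], [1.0, 80.0], [-0.0, 81.0]]
top R 90 [[49.0, 5.0], [-4.0, 73.0], [2.0, 74.0], [-4.0, 76.0], [-5.0, 76.0], [-2.0, 77.0], [-6.0, 78.0], [-6.0, 79.0]]
top lid fit [-1.000e-03  1.000e-03  7.932e+01] 1753
side F 372 [[2.0, 30.0], [1.0, 35.0], [-1.0, 41.0], [-2.0, 47.0], [-4.0, 57.0], [-1.0, 66.0], [-2.0, 74.0], [0.0, 78.0]]
side L 343 [[5.0, 74.0], [-3.0, 77.0], [8.0, 78.0], [14.0, 79.0], [31.0, 81.0], [26.0, 84.0], [34.0, 87.0]]
side R 584 [[49.0, 5.0], [4.0, 36.0], [2.0, 45.0], [1.0, 51.0], [4.0, 61.0], [5.0, 70.0], [-3.0, 75.0], [-4.0, 79.0]]
side lid fit [-6.0000e-03 -0.0000e+00  7.8618e+01] 1148
```

The right flap is vertical too. Now the left clip.

move_arm(
  series=[
    [0,0,-1,0,0],
    [0,0,-0.6,0,0],
    [0,0,-0.5,0,0],
    [0,0,-0.5,0,0],
    [0,0,-0.5,0,0],
    [0,0,-0.5,0,0],
    [0,0,-0.38,0,0],
    [0.13,-0.16,0,0,0],
    [0.13,-0.16,0,0,0],
    [0.13,-0.16,0,0,0],
    [0,0,0,0,0],
  ],
)

```text
time: 20.98
tcp_pos: [454.9, 292.2, 27.0]
tcp_rot: [179.9, 0.0, 128.8]
contact_force: [-0.1, 0.1, 0.8]
finger_gap: 0.01
grasp_force: 0.0
```

move_arm(
  series=[
    [0.065,-0.08,0,0,0],
    [0.065,-0.08,0,0,0],
    [0.065,-0.08,0,0,0],
    [0.065,-0.08,0,0,0],
    [0,0,0,0,0],
  ],
)

```text
time: 21.4
tcp_pos: [457.4, 288.5, 26.8]
tcp_rot: [180.0, -0.4, 128.7]
contact_force: [-13.4, 21.3, 2.9]
finger_gap: 0.005
grasp_force: 12.1
```

move_arm(
  series=[
    [0.02,-0.03,0,0,0],
    [0,0,0,0,0],
    [-0.38,0.47,0,0,0],
    [-0.38,0.47,0,0,0],
    [0,0,1,0,0],
    [0,0,1,0,0],
    [0,0,1,0,0],
    [0,0,1,0,0],
    [-0.4,0,1,0,0],
    [-0.8,0,1,0,0],
    [0,0,0,0,0],
    [0,0,0,0,0],
  ],
)

```text
time: 22.4
tcp_pos: [412.3, 308.1, 178.5]
tcp_rot: [179.7, 0.1, 128.9]
contact_force: [0.2, -0.7, -0.5]
finger_gap: 0.009
grasp_force: 0.0
```

```bash
python3 - <<'E'
from h import *
chk()
t=cv2.imread("pics/top_%d.png"%(r.observe()["time"]*100-10)) if 0 else None
im,d,w=cloud("side"); a=cv2.resize(im[140:300,220:420,::-1],(400,320),interpolation=cv2.INTER_CUBIC)
im,d,w=cloud("top"); b=cv2.resize(im[170:310,180:380,::-1],(400,280),interpolation=cv2.INTER_CUBIC)
cv2.imwrite("pics/fin.png",np.vstack([a,b]))
E
```

```text
22.4 tcp box [-22.8 170.3] [412.3 308.1 178.5] [1.797e+02 1.000e-01 1.289e+02] [ 0.2 -0.7 -0.5]
top F 219 [[22.0, 5.0], [2.0, 34.0], [7.0, 36.0], [2.0, 45.0], [-5.0, 72.0], [2.0, 75.0], [-1.0, 77.0], [-2.0, 80.0]]
top L 162 [[29.0, 5.0], [8.0, 34.0], [8.0, 38.0], [-4.0, 75.0], [3.0, 76.0], [1.0, 77.0], [-3.0, 78.0], [-5.0, 83.0]]
top R 98 [[17.0, 5.0], [43.0, 7.0], [-5.0, 74.0], [1.0, 75.0], [-5.0, 76.0], [-3.0, 77.0], [-4.0, 78.0]]
top lid fit [-1.0000e-03  1.0000e-03  7.9274e+01] 1771
side F 361 [[3.0, 30.0], [2.0, 35.0], [-2.0, 41.0], [-1.0, 47.0], [-1.0, 57.0], [-2.0, 64.0], [-1.0, 73.0], [-3.0, 78.0]]
side L 28 [[2.0, 75.0], [-1.0, 75.0], [-5.0, 76.0], [-2.0, 76.0], [-0.0, 77.0], [-1.0, 77.0], [-3.0, 78.0]]
side R 581 [[-5.0, 5.0], [2.0, 36.0], [4.0, 44.0], [0.0, 50.0], [4.0, 61.0], [5.0, 70.0], [-1.0, 76.0]]
side lid fit [-4.000e-03  0.000e+00  7.879e+01] 1168
```

View pics/fin.png

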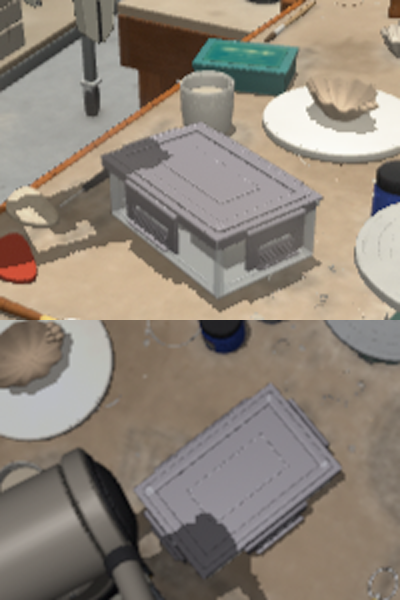

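The picture shows the lid flat and the front and right flaps flush against the tub. The left flap is hidden from the side camera, so I check it with the wrist camera.

```bash
python3 - <<'E'
from h import *
im,d,w=cloud("wrist"); T=viewer.camera_model("wrist")["extrinsics"]; print("cam",toB(T[:2,3]).round(),T[2,3].round())
x=.7727*(w[...,0]-538)+.6347*(w[...,1]-191); y=-.6347*(w[...,0]-538)+.7727*(w[...,1]-191); z=w[...,2]
for z0 in range(15,85,6):
    k=(abs(x)<34)&(y>90)&(y<150)&(z>z0)&(z<=z0+6)
    if k.sum()>5: print(z0,k.sum(),np.percentile(y[k]-108,[5,50,95]).round(1))
E
```

```text
cam [-23. 244.] 334.0
27 22 [9.1 9.4 9.7]
33 8 [ 9.7  9.7 10. ]
```

The left lip stands only 9.5 mm out at z≈30, so it is home. Handing in.

```bash
python3 -c "
from station import job
print(job.close_job())"
```

```text
the job is handed in; nothing more can be done
None
```

The job is handed in at about 22 s: the mould lay flat in the tub's right half before I shut the lid. The camera checks showed the lid shut and all three clips home, and nothing was knocked over; no verdict came back.

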